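# Hang a lipped parts bin on the louvered panel

### The job

Pick up the empty lipped parts bin from the bench, lift it over the top rail of the louvered panel and lower it so that its rear lip catches fully behind that rail, then leave it hanging there upright, pushed along the rail until it touches the black end stop. Work gently: how far forward the panel stands on its brackets has to be found by feel, nothing may be pressed hard against the panel, and the other things on the bench stay where they are.

Things in the scene. Friction and masses are not known exactly. Their poses are not given: they have to be found in the camera images.
- bin: Bin to hang: open, empty, grey plastic, about 0.12 kg, on the bench. Outside 90 (its x) x 60 (y) x 60 mm high, walls 3 mm; front wall (-x) only 34 mm high, a hooked lip behind the rear wall (+x). Origin: centre of the underside, z up. Can be gripped from above across its 60 mm width.
- bin_lip (a point): Middle of the slot's ceiling under the bin's lip: x 49, y 0, z 57 mm from the bin's origin. The lip: a 3 mm web (z 57 to 60) runs rearward from the wall, x 45 to 56, and its last 3 mm (x 53 to 56) turn down to z 45: a slot 8 mm wide, 12 mm deep, open below, along the full 60 mm width. Hung fully home, this point is about 165 mm above the bench and the bin leans about 0.1 rad.
- stand: Fixed stand of the louvered panel. Origin: on the bench at mid length; z up, panel faces -x, rails run along y. Base plate x -55 to 95, y -170 to 170, 12 mm high. The aluminium sheet (y -170 to 170, z 30 to 195 mm) carries three equal rails, tops at z 165, 120, 75, and, at its +y end, an equal bin hanging at y 83 to 143 that stays there.
- face (a point): Foremost possible place of the sheet's front face: x -20, z 180 mm of the stand. The sheet with its rails, stop and hanging bin sits on slotted brackets, really anywhere from 0 to 40 mm behind this (towards +x); no reading shows it. It stays put under gentle pushes: feel for it with the lip above the top rail. The points rail and end_stop are behind by the same unknown shift.
- rail (a point): Middle of the top edge of the TOP rail (y 0, z 165 mm of the stand), panel foremost: an upstanding tongue 3 mm thick, y -115 to 150 mm, 6 to 9 mm in front of the sheet; the gap behind it is 6 mm wide and 18 mm deep, open above. With the lip against the sheet the bin's rear wall clears the tongue by 2 mm; the lip can go down from there to 3 mm farther out.
- end_stop (a point): Middle of the working face, panel foremost (y -115 mm of the stand, facing +y) of the black end stop: a block y -135 to -115, z 145 to 185 mm, reaching 22 mm out from the sheet, at the -y end of the top rail. The bin's 60 mm wide lip touches it at the end, so that the bin's middle is at y -85 mm.
- tray: Bystander: plain grey tray without a lip, 100 x 70 x 35 mm; origin centre of underside.
- beaker: Bystander: glass beaker, 60 mm wide, 80 mm high; origin centre of underside.
- reagent: Bystander: amber bottle, 60 mm wide, 130 mm high; origin centre of underside.
- jar: Bystander: white jar, 56 mm wide, 70 mm high; origin centre of underside.
- weight: Bystander: brass knob weight, 40 mm wide, 55 mm high; origin centre of underside.
- puck: Bystander: white plastic puck, 60 mm wide, 22 mm high; origin centre of underside.
- spatula: Bystander: flat spatula with a wooden handle, 180 mm long, lying on the bench; origin on its underside, x along it.

How it is judged:
By the outcome, as a careful person would: the job done as asked, in the order asked, and still so for the second after the job is handed in, with the robot touching nothing.
It also fails if it takes over 51 s, if anything falls off the work surface, if the arm or the gripper's body presses on something with over 40 N, if the wrist force passes 120 N, or if a joint passes its speed limit or range.

### The arm

A 6-joint arm with a two-finger parallel gripper is mounted at the origin on the work surface. World frame = base frame: x ahead of the robot, y to its left, z up, the work surface at z = 0. Lengths are in mm, angles in degrees, forces in N, time in s.
With the tool pointing down it reaches from about 300 to 850 mm from the base axis. Payload 4.2 kg.
Tool frame: the origin (TCP) lies at the very end of the fingers, on their centre line; the grasp point (between the pads) lies env.grip_point_offset behind it (env.grip_point_offset is the distance from the TCP to the grasp point, in mm); z points along the fingers, y is the direction in which the jaws open and shut (so a half turn about z gives the same grasp; the last joint's range is limited). The gripper opens to 91 mm and grips with 3 to 60 N. Pads are 32 mm wide; open, the fingers measure 118 mm over their backs; the gripper's body (76 mm by 178 mm) begins 60 mm behind the grasp point.
Start: joints at [67.093, 18.312, 89.639, -0, 72.044, -1.146], TCP at [213.177, 534.043, 183.676] pointing down, gripper open.
Joint ranges: [-177.97, 177.97], [-48.28, 115.42], [12.27, 149.76], [-77.06, 257.06], [2.81, 150.46], [-146.56, 146.56]. Speed limits (degrees/s): [147.25, 147.25, 180, 180, 180, 180].

### API

Orientations are given as [roll, pitch, yaw] about the fixed x, y, z axes, in that order (R = Rz(yaw) Ry(pitch) Rx(roll)).
In Python, from workcell import env, grab_frame, camera_params gives the robot as it stands. The module is installed in compiled form; this text tells all that it offers.
- The arm moves only by the shell command python3 -m creep 'ROWS' [OPENING] [FORCE]. ROWS is a JSON object of lists of equal length, an entry for each row: "offset": the shift along the tool's x, y, z in m, a list of three; "rotation": the turn, a rotation vector about the tool's x, y, z in degrees, a list of three. A call has 1 to 5 rows; each row shifts and turns the commanded pose from where the row before left it, along the tool's axes as they then stand; what a row does not reach is not made up. A row lasts 1/8 s, in which the tool goes at most 62.5 mm and 10.7 degrees, less where a joint would pass 70% of its speed; a pose out of reach is approached as far as the arm can. A call is refused whole if a number of a shift passes 0.0625 or a number of a turn 10.7, either way. A call with a gripper value outside its range is refused whole. OPENING is the closure, from 0 (fully open) to 1 (shut), set as the call begins (- or left out, the last holds). The fingers move at their own pace and stop on an object; FORCE is the grip in N (left out, the last holds). Time passes only in rows, so rows that do not move let the fingers close. It gives the time, the measured TCP pose, the force and the opening at its end, in the units of the state.
- env.state(): the state, without advancing time (a new reading comes with each control period).
- grab_frame(name): name is "side" or "top"; returns the picture (400x640x3 uint8, red, green, blue); there is no depth.
- camera_params(name): a dict with "mtx" (3x3 intrinsics, pixels), "k1" (the pictures are not rectified: a ray, as slopes to the right and down, at radius r is drawn at 1 + k1 r^2 times it, then the intrinsics apply), "R" (3x3) and "t" (3): a world point X has camera coordinates R X + t. Camera axes: x right, y down, z forward; pixel columns grow to the right and rows downward; lengths in mm; the calibration is good to about 2 mm. A picture is of the moment at which its call begins. camera_params takes no time and is no camera call.
- env.job_done(): hands the job in, once; it reports no verdict.
The state is a dict: "time_s": time; "qpos": joint angles; "qvel": joint speeds; "effort": joint torques, N m; "ee_pos": TCP position; "ee_rot": TCP orientation; "force": force on the tool from outside, world axes, zero at the start; "torque": the same for the moment, N m; "gripper_width": finger opening in mm.
Only numpy, scipy, OpenCV 4.12 (cv2) and the standard library are available. Lean on these libraries where they do the work, as an engineer would, in place of code of your own. Each camera call takes 0.05 s, during which the arm holds its last target.

## Working session

There is one attempt and no reset: what is moved stays moved. The work goes in short steps, Python scripts to look and compute and a shell command to move; the robot and the scene stay as the last step left them, time stands still between calls to the robot, and variables do not carry over. Pictures are saved under pics/ and viewed, and the job is handed in when it is done.

```bash
mkdir -p pics; cat > h.py <<'E'
import numpy as np, cv2
from workcell import env, grab_frame, camera_params
def save(n,f): cv2.imwrite(f'pics/{f}.png',cv2.cvtColor(grab_frame(n),cv2.COLOR_RGB2BGR))
def ray(n,u,v):
    p=camera_params(n);K=np.array(p['mtx']);R=np.array(p['R']);t=np.array(p['t'])
    d=np.linalg.inv(K)@[u,v,1];s=d[:2].copy();x=s.copy()
    for _ in range(30): x=s/(1+p['k1']*(x@x))
    return -R.T@t, R.T@np.r_[x,1]
def onz(n,u,v,z):
    c,d=ray(n,u,v);return c+d*(z-c[2])/d[2]
def proj(n,X):
    p=camera_params(n);c=np.array(p['R'])@np.array(X,float)+np.array(p['t']);x=c[:2]/c[2]
    x=x*(1+p['k1']*(x@x));return (np.array(p['mtx'])@np.r_[x,1])[:2]
def tri(a,b):
    c1,d1=ray(*a);c2,d2=ray(*b)
    A=np.c_[d1,-d2];s=np.linalg.lstsq(A,c2-c1,rcond=None)[0]
    p,q=c1+d1*s[0],c2+d2*s[1];return (p+q)/2,np.linalg.norm(p-q)
E
python3 - <<'E'
from h import *
save('side','s0');save('top','t0')
print(env.state(),env.grip_point_offset)
for n in('side','top'):print(camera_params(n), -np.array(camera_params(n)['R']).T@np.array(camera_params(n)['t']))
E
```

```text
{'time_s': 0.1, 'qpos': array([ 6.70924792e+01,  1.83467053e+01,  8.97000391e+01, -1.35746543e-03,
        7.20426585e+01, -1.14575808e+00]), 'qvel': array([ 0.01828009, -0.02320103, -0.12211872,  0.00203557, -0.03481787,
       -0.00760843]), 'effort': array([ 2.35705611e-04, -4.13324332e+01, -2.32511491e+01,  7.29641318e-02,
        4.21954121e-02, -7.85104726e-05]), 'ee_pos': array([212.99142225, 533.55992688, 182.91292051]), 'ee_rot': array([-1.79910589e+02, -4.97266437e-04,  1.58238656e+02]), 'force': array([-0.30573506,  0.09060572,  0.2495822 ]), 'torque': array([-0.00941248, -0.05339021,  0.03883469]), 'gripper_width': 91.14839767797008} 18.8
{'mtx': array([[430.88518801,   0.        , 314.81235068],
       [  0.        , 430.88518801, 201.72346226],
       [  0.        ,   0.        ,   1.        ]]), 'k1': -0.06736953438574389, 'R': array([[ 0.90074345, -0.43403694, -0.01652808],
       [-0.30746466, -0.61027003, -0.73009313],
       [ 0.3068008 ,  0.6627084 , -0.68314775]]), 't': array([-513.34211719,  213.0551083 , 1074.39946661])} [ 198.26985197 -804.80184583  881.0390894 ]
{'mtx': array([[418.9668922 ,   0.        , 327.83506608],
       [  0.        , 418.9668922 , 199.64023685],
       [  0.        ,   0.        ,   1.        ]]), 'k1': -0.01228090407167452, 'R': array([[ 0.01160787, -0.99981059,  0.01562195],
       [-0.99852866, -0.01241776, -0.05278547],
       [ 0.05296946, -0.01498624, -0.99848367]]), 't': array([ -90.06664703,  529.50385016, 1156.64387417])} [ 468.50345025  -66.14059469 1184.24715273]
```

View pics/s0.png

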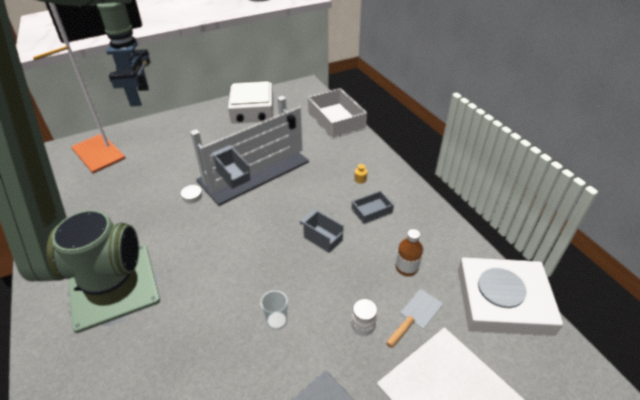

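View pics/t0.png

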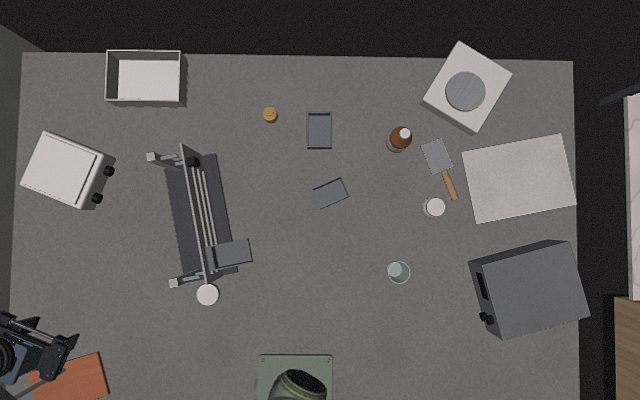

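```bash
python3 - <<'E'
import cv2
s=cv2.imread('pics/s0.png');t=cv2.imread('pics/t0.png')
a=cv2.resize(s[80:260,180:420],(800,600),interpolation=cv2.INTER_CUBIC);cv2.imwrite('pics/s0c.png',a)
a=cv2.resize(t[130:310,140:360],(733,600),interpolation=cv2.INTER_CUBIC);cv2.imwrite('pics/t0c.png',a)
E
```

```text
(no output)
```

View pics/s0c.png

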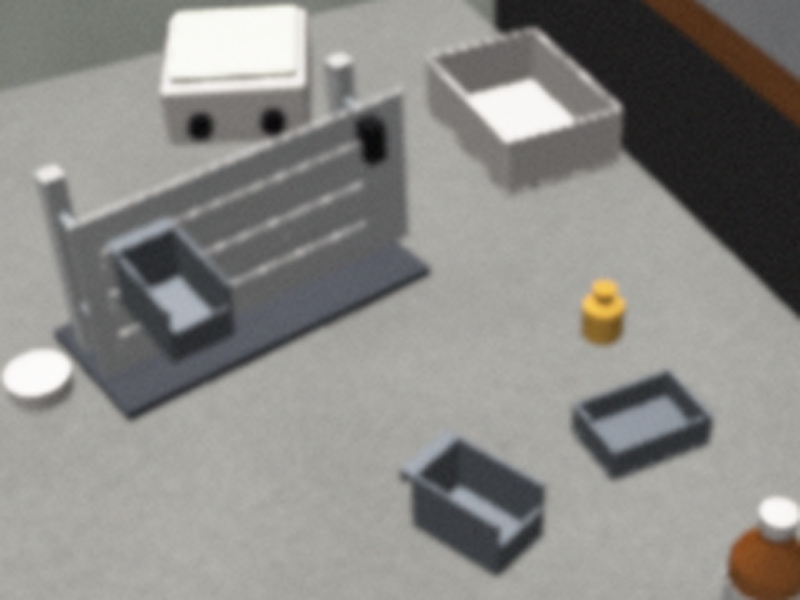

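View pics/t0c.png

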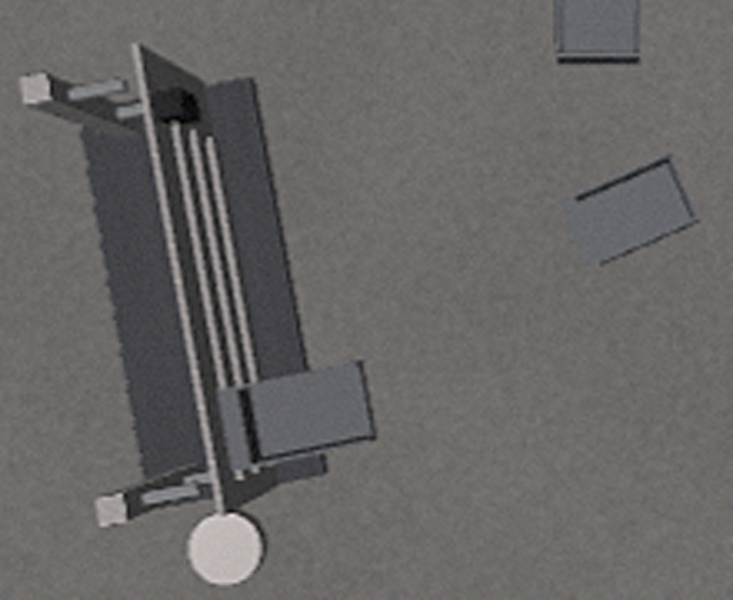

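```bash
python3 - <<'E'
import cv2,numpy as np
from h import *
for n,f,(x0,y0,x1,y1) in (('side','s0',(285,195,360,265)),('top','t0',(300,165,360,220))):
    im=cv2.imread(f'pics/{f}.png'); c=im[y0:y1,x0:x1].astype(int)
    m=((c[...,0]-c[...,2])>6).astype(np.uint8)
    m=cv2.morphologyEx(m,cv2.MORPH_CLOSE,np.ones((3,3),np.uint8))
    nn,l,st,ce=cv2.connectedComponentsWithStats(m);k=1+st[1:,4].argmax();m=(l==k).astype(np.uint8)
    cn=max(cv2.findContours(m,0,2)[0],key=cv2.contourArea)
    print(n,st[k],cv2.approxPolyDP(cv2.convexHull(cn),1.5,True)[:,0]+[x0,y0], cv2.minAreaRect(cn))
    b=cv2.resize(im[y0:y1,x0:x1],None,fx=8,fy=8,interpolation=cv2.INTER_CUBIC);mm=cv2.resize(m*255,None,fx=8,fy=8,interpolation=0)
    cs=cv2.findContours(mm,0,2)[0];cv2.drawContours(b,cs,-1,(0,0,255),1);cv2.imwrite(f'pics/{f}bin.png',b)
E
```

```text
side [ 16  14  41  42 979] [[314 209]
 [341 225]
 [341 235]
 [329 250]
 [305 235]
 [301 219]] ((35.03862762451172, 33.562232971191406), (42.45189666748047, 29.349458694458008), 31.607500076293945)
top [  8  13  42  32 699] [[342 182]
 [349 195]
 [317 209]
 [308 191]
 [335 178]] ((28.344825744628906, 27.637937545776367), (21.928178787231445, 36.10927200317383), 66.80140686035156)
```

View pics/s0bin.png

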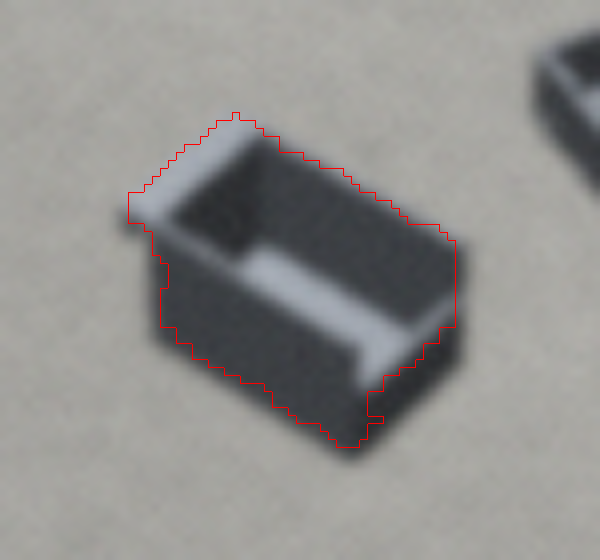

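View pics/t0bin.png

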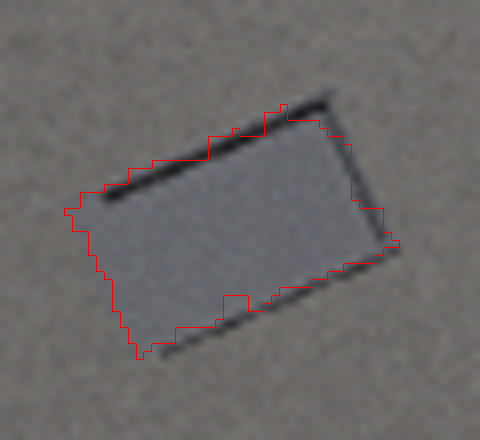

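```bash
cat >> h.py <<'E'
def pc(x,y,o,f=8): return ((x+.5)/f-.5+o[0],(y+.5)/f-.5+o[1])
E
python3 - <<'E'
from h import *
so=(285,195);to=(300,165)
S=dict(A=(130,205),B=(235,113),C=(460,240))
T=dict(A=(140,357),B=(70,210),C=(325,97),D=(397,250))
for k in S:
    p,e=tri(('side',*pc(*S[k],so)),('top',*pc(*T[k],to)));print(k,p.round(1),round(e,1))
P={k:onz('top',*pc(*T[k],to),60) for k in T};print({k:v.round(1) for k,v in P.items()})
print('D0',onz('side',*pc(350,457,so),0),'Atop side',onz('side',*pc(*S['A'],so),60),onz('side',*pc(*S['B'],so),60),onz('side',*pc(*S['C'],so),60))
rear=(P['A']+P['B'])/2;fr=(P['C']+P['D'])/2
d=rear-fr;print(np.linalg.norm(d),np.linalg.norm(P['A']-P['B']),np.degrees(np.arctan2(d[1],d[0])),rear,fr)
# stand crops
a=cv2.imread('pics/s0.png')[85:190,185:310];cv2.imwrite('pics/s0st.png',cv2.resize(a,None,fx=6,fy=6,interpolation=2)[:600,:780])
a=cv2.imread('pics/t0.png')[140:240,140:260];cv2.imwrite('pics/t0st.png',cv2.resize(a,None,fx=6,fy=6,interpolation=2))
a=cv2.imread('pics/t0.png')[210:310,140:260];cv2.imwrite('pics/t0st2.png',cv2.resize(a,None,fx=6,fy=6,interpolation=2))
E
```

```text
A [502.6 -54.5  58. ] 0.9
B [552.4 -30.6  58.4] 2.2
C [ 592.7 -116.5   56.4] 3.9
{'A': array([502.1, -54.4,  60. ]), 'B': array([551.3, -30.2,  60. ]), 'C': array([ 590.5, -115.6,   60. ]), 'D': array([ 539.2, -140.4,   60. ])}
D0 [ 541.5119406  -141.77929156    0.        ] Atop side [502.29286703 -56.49892944  60.        ] [552.72193873 -32.42635281  60.        ] [ 592.92588808 -120.08096344   60.        ]
93.76969320901243 54.74222510549125 114.01304500525734 [526.69577552 -42.3272068   60.        ] [ 564.85484835 -127.98139832   60.        ]
```

View pics/s0st.png

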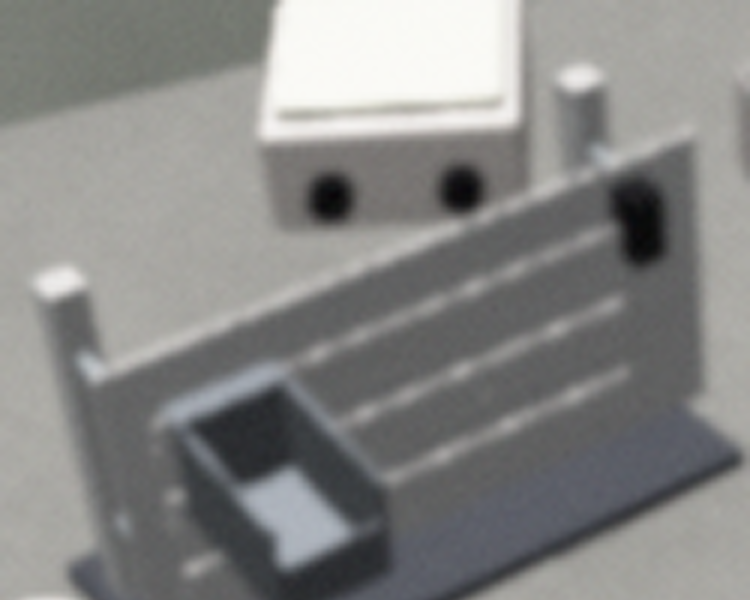

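View pics/t0st.png

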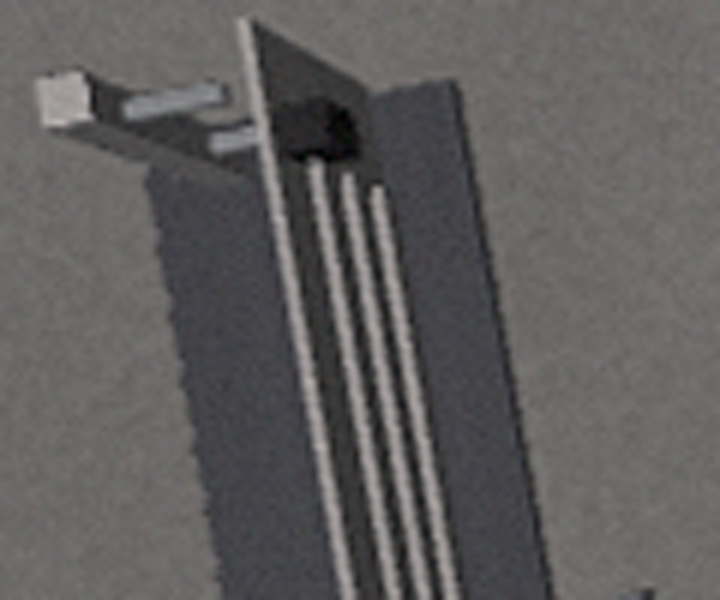

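View pics/t0st2.png

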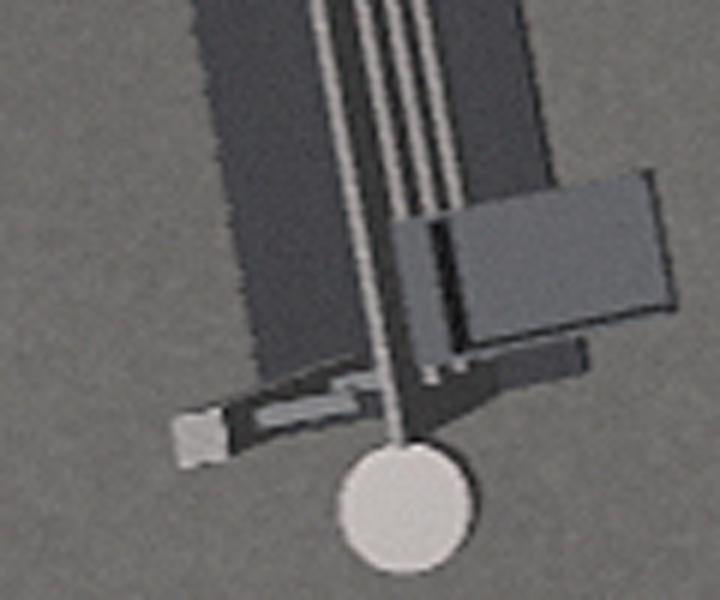

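```bash
python3 - <<'E'
from h import *
o1=(140,140);o2=(140,210);so=(185,85)
T=lambda x,y,o,z:onz('top',*pc(x,y,o,6),z)
bf=T(457,82,o1,12);bn=T(588,372,o2,12)
print('base front far/near',bf.round(1),bn.round(1),np.linalg.norm(bf-bn), 'ang -ys', np.degrees(np.arctan2(*(bf-bn)[[1,0]])))
print('side far corner z12',onz('side',*pc(742,455,so,6),12).round(1), tri(('side',*pc(742,455,so,6)),('top',*pc(457,82,o1,6))))
sf=T(245,20,o1,195);sn=T(395,445,o2,195)
print('sheet top far/near',sf.round(1),sn.round(1),np.linalg.norm(sf-sn),np.degrees(np.arctan2(*(sf-sn)[[1,0]])))
print(tri(('side',*pc(692,130,so,6)),('top',*pc(245,20,o1,6))),tri(('side',*pc(95,375,so,6)),('top',*pc(395,445,o2,6))))
print('rail top far end', tri(('side',*pc(612,235,so,6)),('top',*pc(315,160,o1,6))),T(317,160,o1,165))
print('rail at hb',T(400,215,o2,165))
print('base back', T(150,168,o1,12),T(258,375,o2,12))
print('hang bin lip', T(392,222,o2,165),T(418,368,o2,168))
v=(bf-bn)/np.linalg.norm(bf-bn); n=np.array([v[1],-v[0],0]) # ys=-v, xs: ys=z×xs -> xs = ys×z
ys=-v; xs=np.cross(ys,[0,0,1])
o=(bf+bn)/2+55*xs;print('origin',o,xs,ys, 'yaw',np.degrees(np.arctan2(xs[1],xs[0])))
for nm,p in(('sf',sf),('sn',sn),('rail',T(317,160,o1,165)),('railhb',T(400,215,o2,165)),('hl1',T(392,222,o2,168)),('hl2',T(418,368,o2,168)),('bb',T(150,168,o1,12)),('bb2',T(258,375,o2,12))):
    print(nm,(p-o)@xs,(p-o)@ys)
E
```

```text
base front far/near [657.3 232.7  12. ] [328. 164.  12.] 336.3806672392324 ang -ys 11.79253603070072
side far corner z12 [655.7 227.3  12. ] (array([658.42162439, 234.0879183 ,   6.35221388]), np.float64(0.46460198124399377))
sheet top far/near [651.4 270.4 195. ] [320.9 202.3 195. ] 337.39275656255944 11.636468000444147
(array([652.32022413, 270.76183571, 193.26511993]), np.float64(1.2621311961753916)) (array([321.45482592, 202.7274095 , 192.50540002]), np.float64(1.8054178570140282))
rail top far end (array([600.11375713, 253.90258834, 155.17767201]), np.float64(2.374203188595135)) [599.97338714 249.63581336 165.        ]
rail at hb [408.25376015 210.84570962 165.        ]
base back [614.94181176 374.74421108  12.        ] [324.97520539 315.86639817  12.        ]
hang bin lip [405.41250106 213.98358062 165.        ] [347.56368187 201.26928158 168.        ]
origin [481.41318469 252.19555541  12.        ] [-0.20436853  0.97889402  0.        ] [-0.97889402 -0.20436853 -0.        ] yaw 101.79253603070073
sf -16.931034421819668 -170.12364352862252
sn -16.012011096331104 167.26786136889228
rail -26.735690742957534 -115.53474249853315
railhb -25.525632571648043 80.06593050937964
hl1 -22.718377671524223 82.19266312831644
hl2 -22.496798496731973 141.4322057689179
bb 92.67309671010945 -155.7554634668437
bb2 94.29800745787811 140.12388581238585
```

```bash
cat >> h.py <<'E'
def st():
    s=env.state();print(round(s['time_s'],2),s['ee_pos'].round(2),s['ee_rot'].round(2),'F',s['force'].round(2),'T',s['torque'].round(2),'w',round(s['gripper_width'],1));return s
def Rt(s):
    from scipy.spatial.transform import Rotation as Ro
    return Ro.from_euler('xyz',s['ee_rot'],degrees=True).as_matrix()
def delta(x,y,z):
    s=st();print('tool delta mm',(Rt(s).T@(np.array([x,y,z])-s['ee_pos'])).round(1))
E
python3 -m creep '{"offset":[[0,0,-0.03],[0,0,-0.03],[0,0,-0.03],[0,0,-0.03],[0,0,-0.03]],"rotation":[[0,0,8.8],[0,0,8.8],[0,0,8.8],[0,0,8.8],[0,0,8.8]]}' 0
python3 -m creep '{"offset":[[0,0,0]],"rotation":[[0,0,0]]}'
python3 -c "
from h import *
delta(549.5,-90.5,330)"
```

```text
time_s: 0.72
ee_pos: [213.0, 533.8, 334.2]
ee_rot: [-180.0, 0.0, 113.9]
force: [-0.0, 0.3, -0.2]
gripper_width: 91.4
time_s: 0.85
ee_pos: [213.5, 534.9, 335.6]
ee_rot: [179.8, -0.2, 114.3]
force: [0.6, 0.3, -0.4]
gripper_width: 91.3
0.85 [213.51 534.88 335.62] [ 1.7981e+02 -1.7000e-01  1.1430e+02] F [ 0.65  0.3  -0.4 ] T [-0.03  0.02 -0.01] w 91.3
tool delta mm [-708.3   48.8    3.6]
```

```bash

python3 -m creep '{"offset":[[-0.059,0.004,0],[-0.059,0.004,0],[-0.059,0.004,0],[-0.059,0.004,0],[-0.059,0.004,0]],"rotation":[[0,0,0],[0,0,0],[0,0,0],[0,0,0],[0,0,0]]}'
python3 -m creep '{"offset":[[-0.059,0.004,0],[-0.059,0.004,0],[-0.059,0.004,0],[-0.059,0.004,0],[-0.059,0.004,0]],"rotation":[[0,0,0],[0,0,0],[0,0,0],[0,0,0],[0,0,0]]}'
python3 -m creep '{"offset":[[-0.059,0.004,0.04],[-0.059,0.004,0.04],[0,0,0.05],[0,0,0.05],[0,0,0]],"rotation":[[0,0,0],[0,0,0],[0,0,0],[0,0,0],[0,0,0]]}'
python3 -c "
from h import *
save('side','s1');save('top','t1')
delta(549.5,-90.5,26)"
```

```text
time_s: 1.48
ee_pos: [352.5, 271.1, 331.9]
ee_rot: [-179.9, 0.0, 114.4]
force: [0.5, 0.6, -0.0]
gripper_width: 91.2
time_s: 2.1
ee_pos: [491.8, 10.6, 331.9]
ee_rot: [-179.9, -0.1, 114.4]
force: [0.7, 0.4, 0.5]
gripper_width: 91.4
time_s: 2.72
ee_pos: [536.5, -78.3, 158.7]
ee_rot: [-179.4, -0.4, 114.3]
force: [0.8, 1.1, 1.5]
gripper_width: 91.2
2.83 [540.95 -78.79 164.07] [179.99  -0.   114.3 ] F [0.21 0.42 1.33] T [-0.06 -0.   -0.03] w 91.2
tool delta mm [-14.2   2.9 138.1]
```

View pics/s1.png

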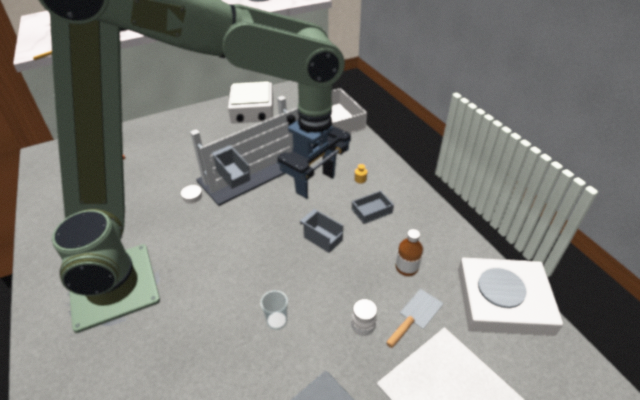

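View pics/t1.png

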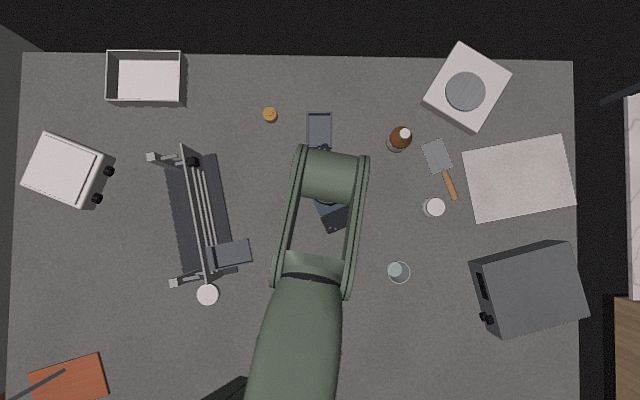

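```bash

python3 -m creep '{"offset":[[-0.0142,0.003,0.02],[0,0,0.02],[0,0,0]],"rotation":[[0,0,0],[0,0,0],[0,0,0]]}'
python3 -c "
from h import *
delta(549.5,-90.5,26)"
```

```text
time_s: 3.2
ee_pos: [549.8, -90.5, 124.7]
ee_rot: [179.9, 0.0, 114.3]
force: [-0.4, -0.5, 0.3]
gripper_width: 91.3
3.2 [549.78 -90.5  124.68] [1.7994e+02 3.0000e-02 1.1428e+02] F [-0.39 -0.49  0.32] T [-0.06  0.02 -0.01] w 91.3
tool delta mm [ 0.2 -0.4 98.7]
```

```bash

python3 -m creep '{"offset":[[0,0,0.03],[0,0,0.03],[0,0,0.025],[0,0,0.0135],[0,0,0]],"rotation":[[0,0,0],[0,0,0],[0,0,0],[0,0,0],[0,0,0]]}'
python3 -c "
from h import *
save('side','s2');save('top','t2');st()
a=cv2.imread('pics/s2.png')[130:280,240:400];cv2.imwrite('pics/s2c.png',cv2.resize(a,None,fx=4,fy=4,interpolation=2))"
```

```text
time_s: 3.82
ee_pos: [549.8, -90.5, 25.7]
ee_rot: [180.0, 0.0, 114.3]
force: [0.2, 0.2, 0.8]
gripper_width: 91.4
3.92 [550.46 -90.68  26.53] [1.7987e+02 8.0000e-02 1.1426e+02] F [-1.02 -0.07  0.12] T [-0.13  0.03  0.03] w 91.1
```

View pics/s2c.png

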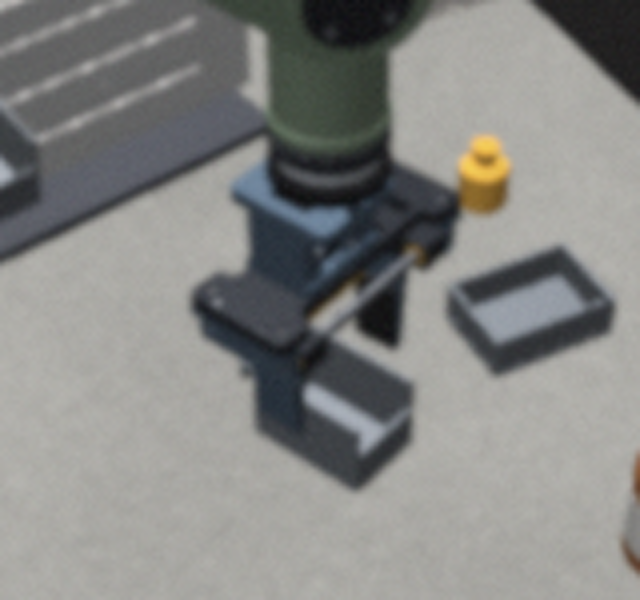

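```bash

python3 -m creep '{"offset":[[0,0,0],[0,0,0],[0,0,0],[0,0,0],[0,0,0]],"rotation":[[0,0,0],[0,0,0],[0,0,0],[0,0,0],[0,0,0]]}' 1 10
python3 -c "
from h import *
st()"
```

```text
time_s: 4.55
ee_pos: [549.4, -90.6, 25.3]
ee_rot: [180.0, 0.0, 114.2]
force: [-0.2, -0.2, 2.1]
gripper_width: 59.6
4.55 [549.36 -90.57  25.29] [179.98   0.   114.24] F [-0.17 -0.2   2.05] T [-0.08  0.07  0.04] w 59.6
```

```bash

python3 -m creep '{"offset":[[0,0,-0.01],[0,0,-0.03],[0,0,-0.03],[0,0,-0.03],[0,0,-0.03]],"rotation":[[0,0,0],[0,0,0],[0,0,0],[0,0,6.3],[0,0,6.2]]}'
python3 -m creep '{"offset":[[0,0,0],[0,0,0]],"rotation":[[0,0,0],[0,0,0]]}'
python3 -c "
from h import *
save('side','s3')
a=cv2.imread('pics/s3.png')[80:260,200:400];cv2.imwrite('pics/s3c.png',cv2.resize(a,None,fx=3.3,fy=3.3,interpolation=2))
delta(575,169.5,155)"
```

```text
time_s: 5.18
ee_pos: [548.9, -90.5, 156.4]
ee_rot: [180.0, -0.0, 101.5]
force: [-0.3, -0.1, -1.4]
gripper_width: 59.7
time_s: 5.42
ee_pos: [548.3, -90.4, 154.1]
ee_rot: [-179.9, -0.0, 101.8]
force: [-0.2, 0.8, -0.9]
gripper_width: 59.9
5.47 [548.09 -90.33 153.65] [-1.7984e+02 -7.0000e-02  1.0180e+02] F [-0.61 -0.29 -0.78] T [-0.09  0.08 -0.02] w 59.9
tool delta mm [248.8  79.5  -1.3]
```

View pics/s3c.png

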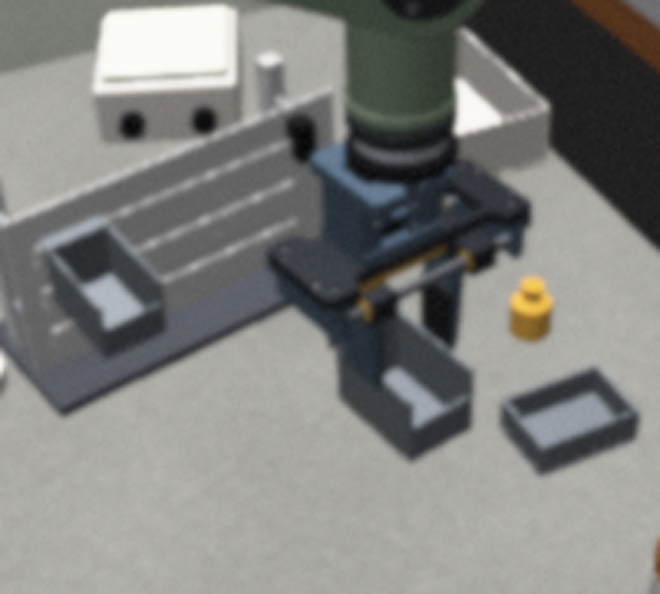

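```bash

python3 -m creep '{"offset":[[0.03,0.016,0],[0.05,0.016,0],[0.05,0.016,0],[0.05,0.016,0],[0.035,0.0155,0]],"rotation":[[0,0,0],[0,0,0],[0,0,0],[0,0,0],[0,0,0]]}'
python3 -m creep '{"offset":[[0.02,0,0],[0.013,0,0],[0,0,0]],"rotation":[[0,0,0],[0,0,0],[0,0,0]]}'
python3 -c "
from h import *
save('side','s4');save('top','t4')
a=cv2.imread('pics/s4.png')[60:240,180:380];cv2.imwrite('pics/s4c.png',cv2.resize(a,None,fx=3.3,fy=3.3,interpolation=2))
a=cv2.imread('pics/t4.png')[130:250,140:290];cv2.imwrite('pics/t4c.png',cv2.resize(a,None,fx=4,fy=4,interpolation=2))
delta(575,169.5,151)"
```

```text
time_s: 6.1
ee_pos: [582.2, 138.1, 153.3]
ee_rot: [-179.8, -0.0, 101.9]
force: [1.5, -1.3, -1.3]
gripper_width: 60.0
time_s: 6.48
ee_pos: [576.0, 168.2, 154.8]
ee_rot: [-179.9, 0.0, 101.8]
force: [-0.8, -0.4, -1.2]
gripper_width: 60.1
6.58 [576.45 167.35 155.1 ] [-1.7998e+02  3.0000e-02  1.0170e+02] F [-1.18  0.34 -0.79] T [-0.06 -0.04  0.  ] w 59.7
tool delta mm [ 2.4 -1.   4.1]
```

View pics/s4c.png

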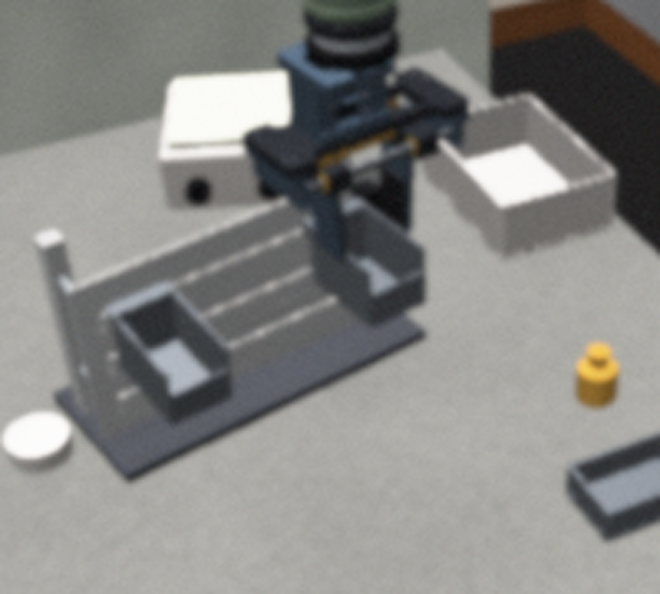

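View pics/t4c.png

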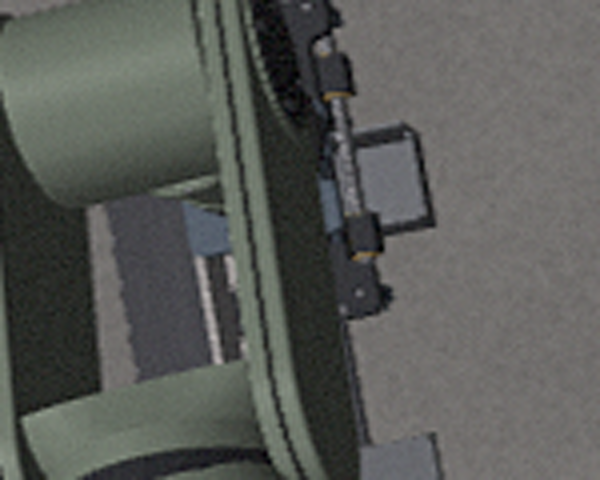

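```bash

python3 -m creep '{"offset":[[0.004,-0.001,0.002],[0.004,0,0.002],[0.004,0,0],[0.003,0,0],[0,0,0]],"rotation":[[0,0,0],[0,0,0],[0,0,0],[0,0,0],[0,0,0]]}'
python3 -m creep '{"offset":[[0.0015,0,0],[0,0,0]],"rotation":[[0,0,0],[0,0,0]]}'
python3 -m creep '{"offset":[[0.0015,0,0],[0,0,0]],"rotation":[[0,0,0],[0,0,0]]}'
python3 -c "
from h import *
delta(575+.2028*-26,169.5+.979*26,151)"
```

```text
time_s: 7.2
ee_pos: [572.6, 183.2, 151.2]
ee_rot: [180.0, -0.0, 101.8]
force: [-0.6, -0.4, -0.9]
gripper_width: 59.6
time_s: 7.45
ee_pos: [572.3, 184.4, 151.2]
ee_rot: [180.0, -0.0, 101.7]
force: [-0.4, -0.6, -1.5]
gripper_width: 60.0
time_s: 7.7
ee_pos: [572.0, 185.9, 151.1]
ee_rot: [180.0, -0.0, 101.7]
force: [-0.4, 0.0, -1.4]
gripper_width: 60.0
7.7 [571.97 185.89 151.14] [180.    -0.   101.74] F [-0.4   0.04 -1.43] T [-0.04  0.01  0.03] w 60.0
tool delta mm [ 9.3 -0.3  0.1]
```

```bash

for i in 1; do
python3 -m creep '{"offset":[[0.0015,0,0],[0.0015,0,0],[0,0,0]],"rotation":[[0,0,0],[0,0,0],[0,0,0]]}'
python3 -m creep '{"offset":[[0.0015,0,0],[0,0,0]],"rotation":[[0,0,0],[0,0,0]]}'
done
```

```text
time_s: 8.07
ee_pos: [571.3, 188.9, 151.1]
ee_rot: [180.0, -0.0, 101.7]
force: [0.2, 0.8, -1.9]
gripper_width: 59.7
time_s: 8.32
ee_pos: [571.0, 190.4, 151.1]
ee_rot: [180.0, -0.0, 101.7]
force: [0.5, -0.7, -1.1]
gripper_width: 59.9
```

```bash

python3 -m creep '{"offset":[[0.001,0,0],[0,0,0]],"rotation":[[0,0,0],[0,0,0]]}'
python3 -m creep '{"offset":[[0.001,0,0],[0,0,0]],"rotation":[[0,0,0],[0,0,0]]}'
```

```text
time_s: 8.57
ee_pos: [570.8, 191.3, 151.1]
ee_rot: [180.0, -0.0, 101.7]
force: [-0.4, -0.2, -0.9]
gripper_width: 59.8
time_s: 8.82
ee_pos: [570.6, 192.3, 151.1]
ee_rot: [180.0, -0.0, 101.7]
force: [-0.5, -0.5, -1.6]
gripper_width: 60.1
```

```bash

python3 -m creep '{"offset":[[0.001,0,0],[0,0,0]],"rotation":[[0,0,0],[0,0,0]]}'
```

```text
time_s: 9.07
ee_pos: [570.4, 193.3, 151.1]
ee_rot: [180.0, -0.0, 101.7]
force: [-0.1, -0.2, -1.2]
gripper_width: 60.1
```

```bash

python3 -m creep '{"offset":[[0.001,0,0],[0,0,0]],"rotation":[[0,0,0],[0,0,0]]}'
```

```text
time_s: 9.32
ee_pos: [570.2, 194.3, 151.1]
ee_rot: [180.0, -0.0, 101.7]
force: [-0.4, 0.1, -1.5]
gripper_width: 60.0
```

```bash

python3 -m creep '{"offset":[[0.001,0,0],[0,0,0]],"rotation":[[0,0,0],[0,0,0]]}'
```

```text
time_s: 9.57
ee_pos: [570.2, 194.6, 151.2]
ee_rot: [180.0, 0.1, 101.8]
force: [0.2, -2.5, -0.4]
gripper_width: 59.7
```

```bash

python3 -m creep '{"offset":[[0.0005,0,0],[0,0,0]],"rotation":[[0,0,0],[0,0,0]]}'
```

```text
time_s: 9.82
ee_pos: [570.2, 194.7, 151.2]
ee_rot: [180.0, 0.1, 101.8]
force: [1.1, -5.6, -0.7]
gripper_width: 60.0
```

```bash

python3 -m creep '{"offset":[[-0.0027,0,0],[0,0,0.002],[0,0,0.002],[0,0,0]],"rotation":[[0,0,0],[0,0,0],[0,0,0],[0,0,0]]}'
python3 -m creep '{"offset":[[0,0,0.0015],[0,0,0]],"rotation":[[0,0,0],[0,0,0]]}'
```

```text
time_s: 10.32
ee_pos: [570.2, 193.2, 146.8]
ee_rot: [-180.0, -0.0, 101.7]
force: [0.3, 0.2, -2.1]
gripper_width: 59.7
time_s: 10.58
ee_pos: [570.4, 193.1, 145.5]
ee_rot: [-180.0, -0.0, 101.7]
force: [0.1, 0.0, -1.0]
gripper_width: 59.9
```

```bash

python3 -m creep '{"offset":[[0,0,0.0015],[0,0,0]],"rotation":[[0,0,0],[0,0,0]]}'

```

```text
time_s: 10.82
ee_pos: [570.4, 193.0, 144.0]
ee_rot: [-180.0, -0.0, 101.7]
force: [-0.4, 0.3, -2.6]
gripper_width: 59.5
```

```bash

python3 -m creep '{"offset":[[0,0,0.001],[0,0,0.001],[0,0,0]],"rotation":[[0,0,0],[0,0,0],[0,0,0]]}'

```

```text
time_s: 11.2
ee_pos: [570.4, 193.0, 142.0]
ee_rot: [-180.0, -0.0, 101.7]
force: [-0.2, 1.0, -2.0]
gripper_width: 59.6
```

```bash

python3 -m creep '{"offset":[[0,0,0.001],[0,0,0.001],[0,0,0]],"rotation":[[0,0,0],[0,0,0],[0,0,0]]}'

```

```text
time_s: 11.58
ee_pos: [570.4, 193.0, 140.0]
ee_rot: [-180.0, -0.0, 101.7]
force: [-0.8, 0.7, -1.7]
gripper_width: 59.6
```

```bash

python3 -m creep '{"offset":[[0,0,0.0015],[0,0,0.0015],[0,0,0]],"rotation":[[0,0,0],[0,0,0],[0,0,0]]}'

```

```text
time_s: 11.95
ee_pos: [570.4, 193.0, 136.9]
ee_rot: [-180.0, -0.0, 101.7]
force: [-0.3, -0.7, -1.8]
gripper_width: 59.9
```

```bash

python3 -m creep '{"offset":[[0,0,0.001],[0,0,0.001],[0,0,0]],"rotation":[[0,0,0],[0,0,0],[0,0,0]]}'

```

```text
time_s: 12.32
ee_pos: [570.4, 193.0, 135.0]
ee_rot: [-180.0, -0.0, 101.7]
force: [-0.0, -0.4, -2.1]
gripper_width: 59.8
```

```bash

python3 -m creep '{"offset":[[0,0,0.001],[0,0,0]],"rotation":[[0,0,0],[0,0,0]]}'

```

```text
time_s: 12.58
ee_pos: [570.4, 193.0, 134.0]
ee_rot: [-180.0, -0.0, 101.7]
force: [-0.3, 0.4, -1.5]
gripper_width: 59.9
```

```bash

python3 -m creep '{"offset":[[0,0,0.001],[0,0,0]],"rotation":[[0,0,0],[0,0,0]]}'

```

```text
time_s: 12.82
ee_pos: [570.6, 193.0, 133.3]
ee_rot: [180.0, -0.0, 101.7]
force: [-0.1, -0.1, -0.3]
gripper_width: 60.1
```

```bash

python3 -m creep '{"offset":[[0,0,0.0007],[0,0,0]],"rotation":[[0,0,0],[0,0,0]]}'

```

```text
time_s: 13.08
ee_pos: [570.6, 193.0, 132.7]
ee_rot: [180.0, -0.0, 101.7]
force: [0.1, -0.4, 0.7]
gripper_width: 59.8
```

```bash

python3 -m creep '{"offset":[[0,0,-0.0007],[0,0.002,0],[0,0.002,0],[0,0.002,0],[0,0,0]],"rotation":[[0,0,0],[0,0,0],[0,0,0],[0,0,0],[0,0,0]]}'

```

```text
time_s: 13.7
ee_pos: [576.5, 194.2, 133.0]
ee_rot: [-180.0, -0.0, 101.7]
force: [-0.3, 0.6, -0.7]
gripper_width: 59.9
```

```bash

python3 -m creep '{"offset":[[0,0.001,0],[0,0.001,0],[0,0,0]],"rotation":[[0,0,0],[0,0,0],[0,0,0]]}'

```

```text
time_s: 14.08
ee_pos: [578.4, 194.6, 133.1]
ee_rot: [180.0, -0.0, 101.7]
force: [-0.5, 0.2, -1.1]
gripper_width: 59.9
```

```bash

python3 -m creep '{"offset":[[0,0.001,0],[0,0,0]],"rotation":[[0,0,0],[0,0,0]]}'

```

```text
time_s: 14.32
ee_pos: [579.4, 194.9, 133.1]
ee_rot: [180.0, -0.0, 101.7]
force: [0.3, 0.6, -1.1]
gripper_width: 60.0
```

```bash

python3 -m creep '{"offset":[[0,0.001,0],[0,0,0]],"rotation":[[0,0,0],[0,0,0]]}'

```

```text
time_s: 14.58
ee_pos: [580.3, 195.0, 133.1]
ee_rot: [180.0, -0.0, 101.7]
force: [-0.5, -0.2, -0.9]
gripper_width: 59.8
```

```bash

python3 -m creep '{"offset":[[0,0.001,0],[0,0,0]],"rotation":[[0,0,0],[0,0,0]]}'

```

```text
time_s: 14.82
ee_pos: [581.3, 195.3, 133.1]
ee_rot: [180.0, -0.0, 101.7]
force: [0.5, -0.3, -0.7]
gripper_width: 60.1
```

```bash

python3 -m creep '{"offset":[[0,0.001,0],[0,0,0]],"rotation":[[0,0,0],[0,0,0]]}'

```

```text
time_s: 15.08
ee_pos: [581.7, 195.3, 133.0]
ee_rot: [-179.9, 0.0, 101.7]
force: [-1.9, -1.0, -0.7]
gripper_width: 59.7
```

```bash

python3 -m creep '{"offset":[[0,0.0007,0],[0,0,0]],"rotation":[[0,0,0],[0,0,0]]}'

```

```text
time_s: 15.32
ee_pos: [581.7, 195.3, 132.9]
ee_rot: [-179.8, 0.0, 101.8]
force: [-4.6, -0.6, 0.6]
gripper_width: 59.7
```

```bash

python3 -m creep '{"offset":[[0,-0.0008,0],[0,0,0]],"rotation":[[0,0,0],[0,0,0]]}'
python3 -m creep '{"offset":[[0,0,0],[0,0,0],[0,0,0],[0,0,0]],"rotation":[[0,0,0],[0,0,0],[0,0,0],[0,0,0]]}' 0.12
python3 -c "
from h import *
save('side','s5');save('top','t5')
a=cv2.imread('pics/s5.png')[60:240,180:380];cv2.imwrite('pics/s5c.png',cv2.resize(a,None,fx=3.3,fy=3.3,interpolation=2))
st()"
```

```text
time_s: 15.58
ee_pos: [581.8, 195.3, 132.9]
ee_rot: [-180.0, 0.0, 101.7]
force: [-3.9, -1.1, -0.5]
gripper_width: 59.7
time_s: 16.08
ee_pos: [582.5, 195.5, 133.3]
ee_rot: [179.9, -0.0, 101.7]
force: [-0.2, 0.0, 0.1]
gripper_width: 80.2
16.18 [582.32 195.46 133.19] [ 1.7997e+02 -1.0000e-02  1.0174e+02] F [-0.67 -0.06 -0.77] T [-0.11  0.05 -0.01] w 80.6
```

View pics/s5c.png

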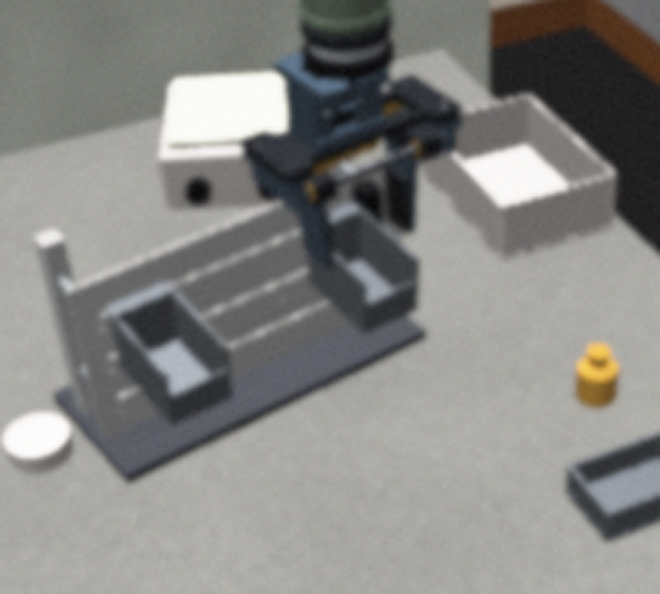

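```bash

python3 -m creep '{"offset":[[0,0,-0.01],[0,0,-0.02],[0,0,-0.03],[0,0,-0.04],[-0.02,0,-0.05]],"rotation":[[0,0,0],[0,0,0],[0,0,0],[0,0,0],[0,0,0]]}'
python3 -m creep '{"offset":[[-0.06,0,-0.03],[-0.06,0,-0.03],[-0.06,0,0],[-0.06,0,0],[-0.05,0,0]],"rotation":[[0,0,0],[0,0,0],[0,0,0],[0,0,0],[0,0,0]]}'
python3 -c "
from h import *
save('side','s6');save('top','t6')
a=cv2.imread('pics/s6.png')[85:190,195:315];cv2.imwrite('pics/s6c.png',cv2.resize(a,None,fx=5.5,fy=5.5,interpolation=2))
a=cv2.imread('pics/t6.png')[130:290,140:270];cv2.imwrite('pics/t6c.png',cv2.resize(a,None,fx=3.7,fy=3.7,interpolation=2))
st()"
```

```text
time_s: 16.8
ee_pos: [585.6, 176.5, 284.4]
ee_rot: [-180.0, -0.0, 101.8]
force: [0.7, -0.1, 0.1]
gripper_width: 80.7
time_s: 17.42
ee_pos: [643.7, -102.4, 339.9]
ee_rot: [179.9, 0.0, 101.7]
force: [0.6, -0.1, 0.5]
gripper_width: 80.1
17.52 [ 643.96 -105.28  338.69] [-1.7998e+02  1.2000e-01  1.0139e+02] F [ 0.48  1.08 -0.34] T [-0.05  0.   -0.04] w 80.4
```

View pics/s6c.png

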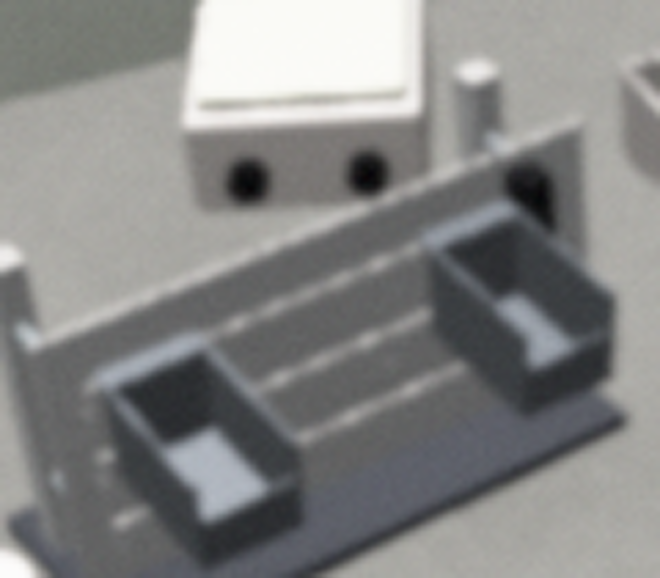

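View pics/t6c.png

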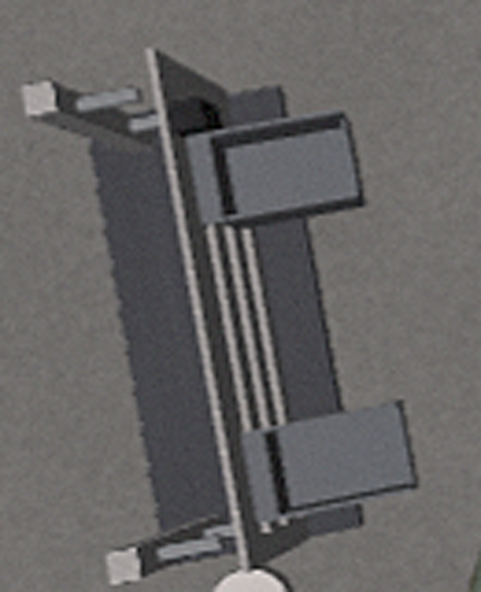

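```bash
python3 -c "
import cv2
a=cv2.imread('pics/t6.png')[150:200,175:245];cv2.imwrite('pics/t6z.png',cv2.resize(a,None,fx=11,fy=11,interpolation=2))
a=cv2.imread('pics/s6.png')[105:150,265:315];cv2.imwrite('pics/s6z.png',cv2.resize(a,None,fx=12,fy=12,interpolation=2))
"
```

```text
(no output)
```

View pics/t6z.png

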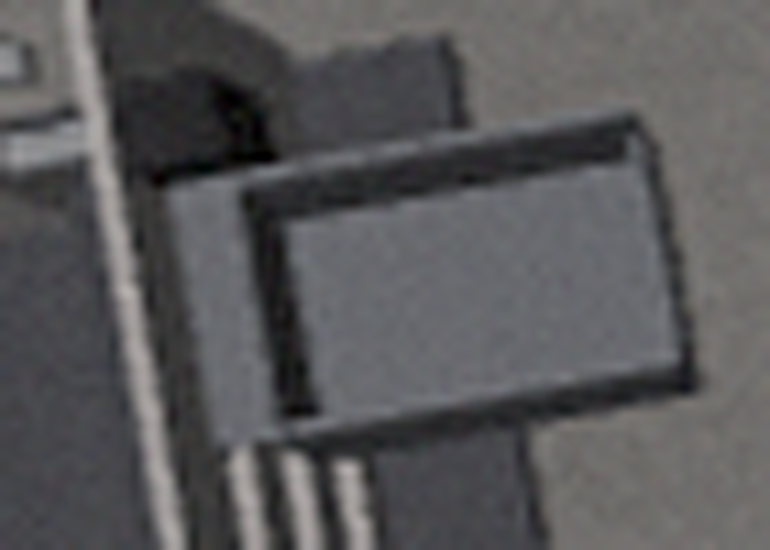

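View pics/s6z.png

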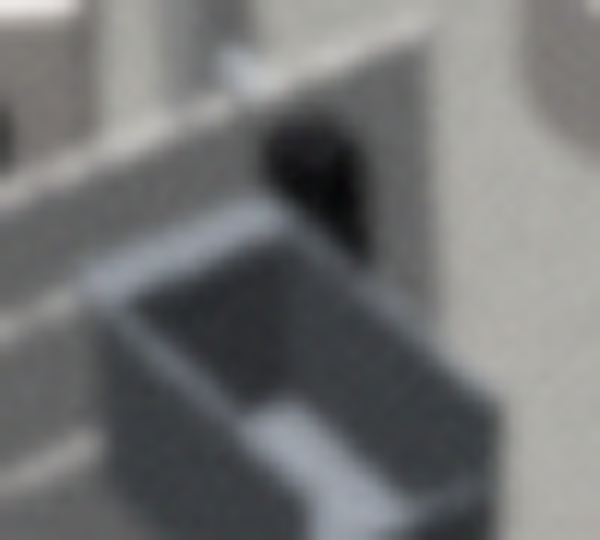

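```bash

python3 -m creep '{"offset":[[0,0,0]],"rotation":[[0,0,0]]}' 1 10
python3 -c "
from h import *
delta(526.3,199.1,260)"
```

```text
time_s: 17.65
ee_pos: [643.5, -100.2, 339.4]
ee_rot: [180.0, -0.0, 101.7]
force: [-0.0, 0.3, -0.3]
gripper_width: 73.6
17.65 [ 643.49 -100.22  339.36] [ 1.7997e+02 -4.0000e-02  1.0169e+02] F [-0.    0.33 -0.28] T [-0.11 -0.02  0.01] w 73.6
tool delta mm [316.8 -54.2  79.5]
```

```bash

python3 -m creep '{"offset":[[0.05,-0.0108,0],[0.06,-0.0108,0],[0.06,-0.0108,0],[0.06,-0.0108,0],[0.05,-0.0108,0]],"rotation":[[0,0,0],[0,0,0],[0,0,0],[0,0,0],[0,0,0]]}'
python3 -m creep '{"offset":[[0.03,0,0.03],[0.007,0,0.03],[0,0,0.02],[0,0,0]],"rotation":[[0,0,0],[0,0,0],[0,0,0],[0,0,0]]}'
python3 -c "
from h import *
save('side','s7')
a=cv2.imread('pics/s7.png')[60:190,185:335];cv2.imwrite('pics/s7c.png',cv2.resize(a,None,fx=4.5,fy=4.5,interpolation=2))
delta(526.3,199.1,145)"
```

```text
time_s: 18.27
ee_pos: [531.6, 166.6, 339.9]
ee_rot: [179.9, -0.1, 101.9]
force: [-0.1, 0.7, -0.5]
gripper_width: 22.8
time_s: 18.77
ee_pos: [524.4, 200.4, 258.2]
ee_rot: [-179.8, 0.0, 101.9]
force: [0.1, 0.8, 0.5]
gripper_width: 0.3
18.82 [525.38 200.36 259.51] [-1.8000e+02 -2.0000e-02  1.0184e+02] F [ 0.49 -0.19 -0.19] T [-0.11  0.08 -0.01] w 0.7
tool delta mm [ -1.5   0.6 114.5]
```

View pics/s7c.png

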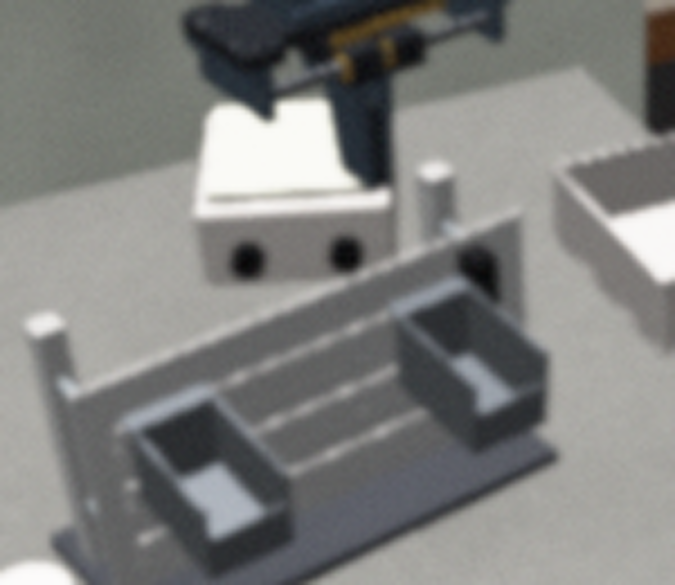

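```bash

python3 -m creep '{"offset":[[0,0,0.04],[0,0,0.04],[0,0,0.02],[0,0,0.01],[0,0,0]],"rotation":[[0,0,0],[0,0,0],[0,0,0],[0,0,0],[0,0,0]]}'
python3 -m creep '{"offset":[[0,0.003,0],[0,0.003,0],[0,0,0]],"rotation":[[0,0,0],[0,0,0],[0,0,0]]}'
python3 -m creep '{"offset":[[0,0.001,0],[0,0,0]],"rotation":[[0,0,0],[0,0,0]]}'
```

```text
time_s: 19.45
ee_pos: [526.6, 199.6, 149.8]
ee_rot: [179.9, -0.0, 101.7]
force: [-0.1, 0.9, 0.7]
gripper_width: 0.6
time_s: 19.82
ee_pos: [532.6, 200.7, 149.6]
ee_rot: [179.9, -0.0, 101.7]
force: [0.6, 0.0, 0.6]
gripper_width: 0.5
time_s: 20.08
ee_pos: [533.1, 200.8, 149.0]
ee_rot: [180.0, -0.0, 101.7]
force: [-0.6, -0.2, -0.5]
gripper_width: 0.7
```

```bash

python3 -m creep '{"offset":[[0,0.001,0],[0,0,0]],"rotation":[[0,0,0],[0,0,0]]}'
```

```text
time_s: 20.32
ee_pos: [534.1, 201.0, 149.0]
ee_rot: [180.0, -0.0, 101.7]
force: [-0.4, -0.5, 0.6]
gripper_width: 0.6
```

```bash

python3 -m creep '{"offset":[[0,0.001,0],[0,0,0]],"rotation":[[0,0,0],[0,0,0]]}'
```

```text
time_s: 20.58
ee_pos: [535.1, 201.2, 149.0]
ee_rot: [180.0, -0.0, 101.7]
force: [-0.6, 0.3, -0.3]
gripper_width: 0.7
```

```bash

python3 -m creep '{"offset":[[0,0.001,0],[0,0,0]],"rotation":[[0,0,0],[0,0,0]]}'
```

```text
time_s: 20.82
ee_pos: [536.0, 201.4, 149.0]
ee_rot: [180.0, -0.0, 101.7]
force: [-0.6, -0.9, 0.2]
gripper_width: 0.2
```

```bash

python3 -m creep '{"offset":[[0,0.001,0],[0,0,0]],"rotation":[[0,0,0],[0,0,0]]}'
```

```text
time_s: 21.08
ee_pos: [537.0, 201.6, 149.0]
ee_rot: [180.0, -0.0, 101.7]
force: [0.1, -0.2, 0.4]
gripper_width: 0.9
```

```bash

python3 -m creep '{"offset":[[0,0.001,0],[0,0,0]],"rotation":[[0,0,0],[0,0,0]]}'
```

```text
time_s: 21.32
ee_pos: [538.0, 201.8, 149.0]
ee_rot: [180.0, -0.0, 101.7]
force: [0.5, -0.1, -0.0]
gripper_width: 0.4
```

```bash

python3 -m creep '{"offset":[[0,0.001,0],[0,0,0]],"rotation":[[0,0,0],[0,0,0]]}'
```

```text
time_s: 21.58
ee_pos: [539.0, 202.0, 149.0]
ee_rot: [180.0, -0.0, 101.7]
force: [-0.3, -0.3, 0.1]
gripper_width: 0.5
```

```bash

python3 -m creep '{"offset":[[0,0.001,0],[0,0,0]],"rotation":[[0,0,0],[0,0,0]]}'
python3 -c "
from h import *
save('side','s8')
a=cv2.imread('pics/s8.png')[90:170,225:325];cv2.imwrite('pics/s8c.png',cv2.resize(a,None,fx=7,fy=7,interpolation=2))"
```

```text
time_s: 21.82
ee_pos: [540.0, 202.2, 149.0]
ee_rot: [180.0, -0.0, 101.7]
force: [0.5, -0.4, 0.7]
gripper_width: 0.4
```

View pics/s8c.png

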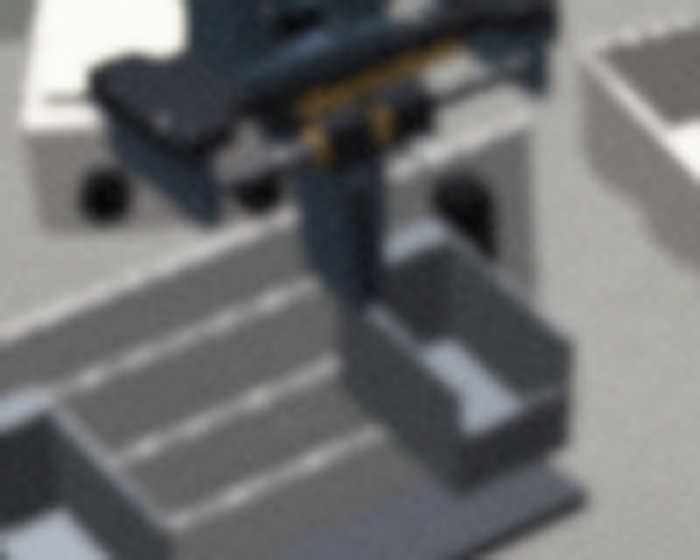

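```bash

python3 -m creep '{"offset":[[0,0.001,0],[0,0,0]],"rotation":[[0,0,0],[0,0,0]]}'
```

```text
time_s: 22.12
ee_pos: [541.0, 202.4, 149.0]
ee_rot: [180.0, -0.0, 101.7]
force: [0.5, 0.2, 0.5]
gripper_width: 0.5
```

```bash

python3 -m creep '{"offset":[[0,0.001,0],[0,0,0]],"rotation":[[0,0,0],[0,0,0]]}'
```

```text
time_s: 22.38
ee_pos: [541.9, 202.6, 149.0]
ee_rot: [180.0, -0.0, 101.7]
force: [-0.3, -0.1, -0.2]
gripper_width: 0.5
```

```bash

python3 -m creep '{"offset":[[0,0.001,0],[0,0,0]],"rotation":[[0,0,0],[0,0,0]]}'
```

```text
time_s: 22.62
ee_pos: [542.9, 202.8, 149.0]
ee_rot: [180.0, -0.0, 101.7]
force: [-1.0, 0.1, 0.4]
gripper_width: 0.7
```

```bash

python3 -m creep '{"offset":[[0,0.0007,0],[0,0,0]],"rotation":[[0,0,0],[0,0,0]]}'
```

```text
time_s: 22.88
ee_pos: [543.5, 202.9, 149.0]
ee_rot: [180.0, -0.0, 101.7]
force: [0.3, 0.6, -0.1]
gripper_width: 0.0
```

```bash

python3 -m creep '{"offset":[[0,0.0007,0],[0,0,0]],"rotation":[[0,0,0],[0,0,0]]}'
```

```text
time_s: 23.12
ee_pos: [544.2, 203.1, 149.1]
ee_rot: [180.0, -0.0, 101.7]
force: [0.7, -0.0, -0.1]
gripper_width: 0.6
```

```bash

python3 -c "
from h import *
save('side','s9');save('top','t9')
a=cv2.imread('pics/s9.png')[105:150,265:315];cv2.imwrite('pics/s9z.png',cv2.resize(a,None,fx=12,fy=12,interpolation=2))
a=cv2.imread('pics/t9.png')[130:290,140:270];cv2.imwrite('pics/t9c.png',cv2.resize(a,None,fx=3.7,fy=3.7,interpolation=2))"
```

```text
(no output)
```

View pics/s9z.png

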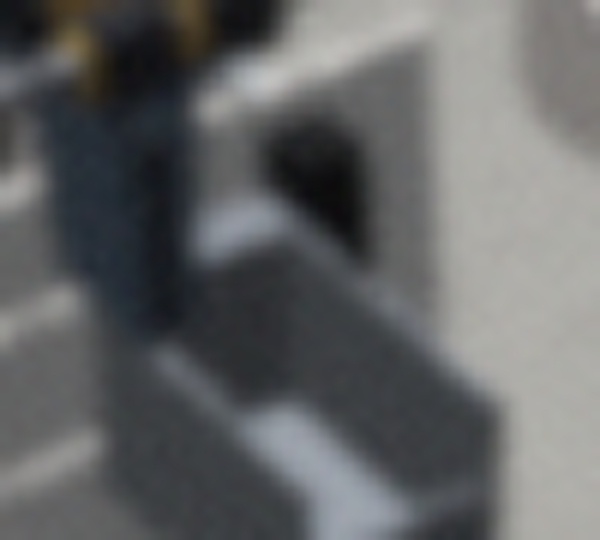

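View pics/t9c.png

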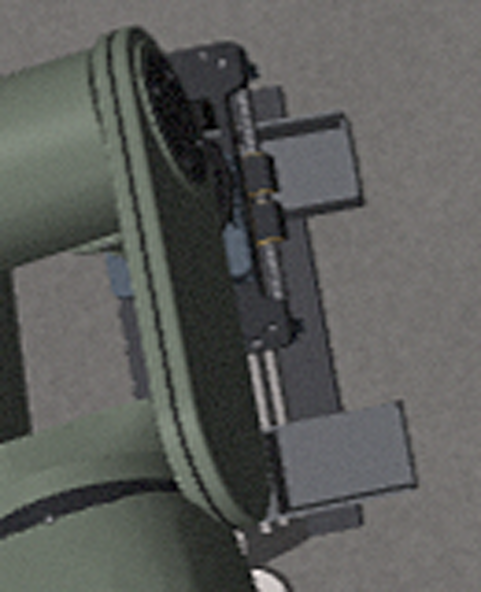

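```bash

python3 -m creep '{"offset":[[0,0.001,0],[0,0,0]],"rotation":[[0,0,0],[0,0,0]]}'
```

```text
time_s: 23.48
ee_pos: [545.3, 203.3, 149.0]
ee_rot: [180.0, -0.0, 101.7]
force: [-0.4, -0.1, 0.1]
gripper_width: 1.0
```

```bash

python3 -m creep '{"offset":[[0,0.001,0],[0,0,0]],"rotation":[[0,0,0],[0,0,0]]}'
```

```text
time_s: 23.72
ee_pos: [546.2, 203.5, 149.0]
ee_rot: [180.0, -0.0, 101.7]
force: [0.6, -0.4, -0.6]
gripper_width: 0.6
```

```bash

python3 -c "
from h import *
save('side','s10')
s=st();R=Rt(s);p=s['ee_pos']
C=np.array([581.7,195.3,0]);x=R[:,0];y=R[:,1]
im=cv2.imread('pics/s10.png')
im=cv2.resize(im,None,fx=8,fy=8,interpolation=2)
def dot(X,c):
    q=(proj('side',X)+.5)*8-.5; cv2.circle(im,tuple(int(v) for v in q),3,c,-1)
dot(p,(0,0,255));dot(p+16*x,(0,0,255));dot(p-16*x,(0,0,255))
for bx,by,z in((45,-30,168),(45,30,168),(-45,-30,160),(-45,30,160),(56,-30,168),(56,30,168)):
    dot([*(C+bx*x+by*y)[:2],z],(0,255,0))
cv2.imwrite('pics/s10z.png',im[90*8:165*8,240*8:325*8])"
```

```text
23.77 [546.15 203.48 148.98] [-1.8000e+02 -1.0000e-02  1.0174e+02] F [0.05 0.57 0.01] T [-0.03  0.03 -0.05] w 0.8
```

View pics/s10z.png

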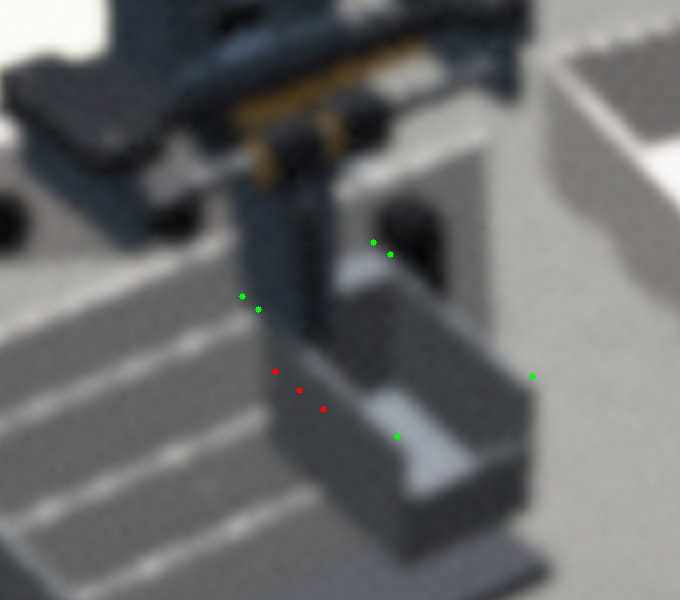

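```bash

python3 -c "
from h import *
for X in ([525.4,200.4,259.5],[540,202.2,149],[550.5,-90.7,26.5],[546,203.5,149]): print(proj('side',X))
im=cv2.imread('pics/s7.png');a=cv2.resize(im[60:140,220:320],None,fx=7,fy=7,interpolation=2)
q=(proj('side',[525.4,200.4,259.5])-[220,60])*7;cv2.circle(a,tuple(int(v) for v in q),3,(0,0,255),-1);cv2.imwrite('pics/s7z.png',a)"
```

```text
[267.484442   107.96079645]
[275.21104571 139.14169922]
[322.74120233 231.22602865]
[276.92695644 138.38368433]
```

View pics/s7z.png

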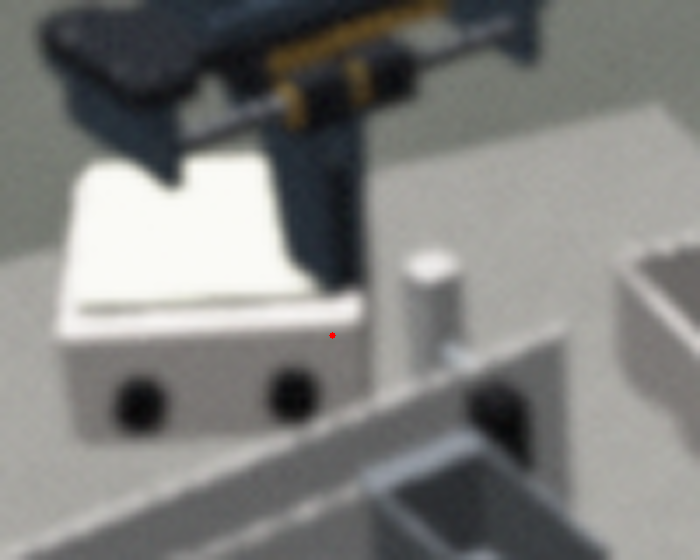

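```bash

python3 -m creep '{"offset":[[0,0,-0.01],[0,0,-0.02],[0,-0.017,0],[0,-0.001,0],[0,0,0]],"rotation":[[0,0,0],[0,0,0],[0,0,0],[0,0,0],[0,0,0]]}'
python3 -m creep '{"offset":[[0,0,0.02],[0,0,0.015],[0,0,0.014],[0,0,0]],"rotation":[[0,0,0],[0,0,0],[0,0,0],[0,0,0]]}'
python3 -c "
from h import *
save('side','s11');s=st()
im=cv2.imread('pics/s11.png');a=cv2.resize(im[90:165,240:325],None,fx=8,fy=8,interpolation=2)
q=(proj('side',s['ee_pos'])-[240,90]+.5)*8;cv2.circle(a,tuple(int(v) for v in q),3,(0,0,255),-1);cv2.imwrite('pics/s11z.png',a)"
```

```text
time_s: 24.4
ee_pos: [528.9, 199.9, 179.3]
ee_rot: [179.9, -0.0, 101.7]
force: [-0.3, -0.5, -0.3]
gripper_width: 0.4
time_s: 24.9
ee_pos: [527.8, 199.5, 128.6]
ee_rot: [-179.8, 0.0, 101.7]
force: [-0.2, -0.2, -1.1]
gripper_width: 0.3
24.95 [528.43 199.76 129.52] [-179.94    0.    101.74] F [-0.52 -0.61  0.28] T [-0.08  0.03  0.02] w 0.3
```

View pics/s11z.png

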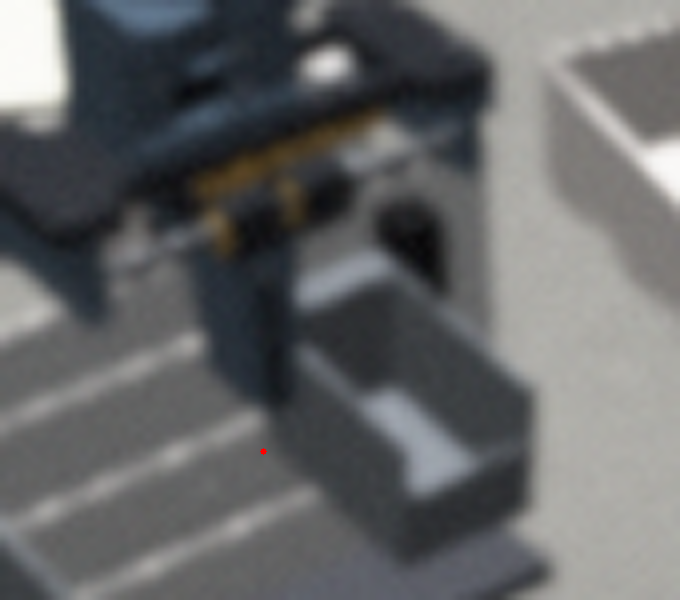

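```bash

python3 -m creep '{"offset":[[0,0.002,0],[0,0.001,0],[0,0.001,0],[0,0,0]],"rotation":[[0,0,0],[0,0,0],[0,0,0],[0,0,0]]}'
python3 -m creep '{"offset":[[0,0.001,0],[0,0,0]],"rotation":[[0,0,0],[0,0,0]]}'
```

```text
time_s: 25.45
ee_pos: [532.6, 200.6, 130.2]
ee_rot: [180.0, -0.0, 101.7]
force: [-0.1, 0.1, 0.9]
gripper_width: 0.5
time_s: 25.7
ee_pos: [533.5, 200.9, 130.0]
ee_rot: [180.0, -0.0, 101.7]
force: [-0.2, 1.0, -0.8]
gripper_width: 0.2
```

```bash

python3 -m creep '{"offset":[[0,0.001,0],[0,0,0]],"rotation":[[0,0,0],[0,0,0]]}'
```

```text
time_s: 25.95
ee_pos: [534.5, 201.0, 130.0]
ee_rot: [180.0, -0.0, 101.7]
force: [0.8, 0.9, -0.2]
gripper_width: 0.6
```

```bash

python3 -m creep '{"offset":[[0,0.001,0],[0,0,0]],"rotation":[[0,0,0],[0,0,0]]}'
```

```text
time_s: 26.2
ee_pos: [535.5, 201.2, 130.0]
ee_rot: [180.0, -0.0, 101.7]
force: [0.5, 0.3, -0.6]
gripper_width: 0.6
```

```bash

python3 -m creep '{"offset":[[0,0.001,0],[0,0,0]],"rotation":[[0,0,0],[0,0,0]]}'
```

```text
time_s: 26.45
ee_pos: [536.4, 201.4, 130.0]
ee_rot: [180.0, -0.0, 101.7]
force: [-0.1, -0.3, 0.3]
gripper_width: 0.4
```

```bash

python3 -m creep '{"offset":[[0,0.001,0],[0,0,0]],"rotation":[[0,0,0],[0,0,0]]}'
```

```text
time_s: 26.7
ee_pos: [537.4, 201.7, 130.0]
ee_rot: [180.0, -0.0, 101.7]
force: [0.3, 1.4, 0.1]
gripper_width: 0.9
```

```bash

python3 -m creep '{"offset":[[0,0.001,0],[0,0,0]],"rotation":[[0,0,0],[0,0,0]]}'
```

```text
time_s: 26.95
ee_pos: [538.4, 201.8, 130.0]
ee_rot: [180.0, -0.0, 101.7]
force: [-0.4, -0.2, 0.0]
gripper_width: 0.7
```

```bash

python3 -m creep '{"offset":[[0,0.001,0],[0,0,0]],"rotation":[[0,0,0],[0,0,0]]}'
```

```text
time_s: 27.2
ee_pos: [539.4, 202.0, 130.0]
ee_rot: [180.0, -0.0, 101.7]
force: [-0.3, -0.1, 0.1]
gripper_width: 0.4
```

```bash

python3 -m creep '{"offset":[[0,0.001,0],[0,0,0]],"rotation":[[0,0,0],[0,0,0]]}'
```

```text
time_s: 27.45
ee_pos: [540.0, 202.2, 130.0]
ee_rot: [-180.0, -0.0, 101.7]
force: [-1.3, 1.2, 0.5]
gripper_width: 0.6
```

```bash

python3 -m creep '{"offset":[[0,0.001,0],[0,0,0]],"rotation":[[0,0,0],[0,0,0]]}'
python3 -c "
from h import *
save('side','s12');s=st()
im=cv2.imread('pics/s12.png');a=cv2.resize(im[90:165,240:325],None,fx=8,fy=8,interpolation=2)
q=(proj('side',s['ee_pos'])-[240,90]+.5)*8;cv2.circle(a,tuple(int(v) for v in q),3,(0,0,255),-1);cv2.imwrite('pics/s12z.png',a)"
```

```text
time_s: 27.7
ee_pos: [540.2, 202.2, 129.9]
ee_rot: [-179.9, 0.0, 101.7]
force: [-3.3, -1.2, 1.7]
gripper_width: 0.3
27.75 [540.28 202.2  129.89] [-179.88    0.    101.74] F [-4.25 -0.72  2.48] T [-0.2   0.78 -0.03] w 0.7
```

View pics/s12z.png

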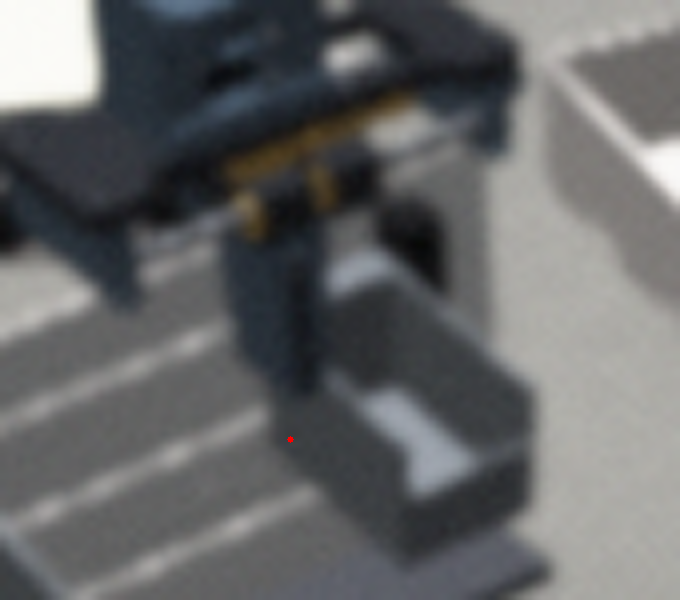

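```bash

python3 -m creep '{"offset":[[0,-0.001,0],[0,-0.004,0],[0,-0.01,0],[0,0,-0.03],[0,0,-0.05]],"rotation":[[0,0,0],[0,0,0],[0,0,0],[0,0,0],[0,0,0]]}'
python3 -m creep '{"offset":[[-0.03,0,-0.06],[-0.06,0,-0.03],[-0.06,0,0],[-0.06,0,0],[-0.06,0,0]],"rotation":[[0,0,0],[0,0,0],[0,0,0],[0,0,0],[0,0,0]]}'
python3 -m creep '{"offset":[[0,0,0],[0,0,0]],"rotation":[[0,0,0],[0,0,0]]}'
python3 -c "
from h import *
save('side','s13');save('top','t13');st()
a=cv2.imread('pics/t13.png')[150:200,175:245];a=cv2.resize(a,None,fx=7,fy=7,interpolation=2)
b=cv2.imread('pics/s13.png')[105:155,255:315];b=cv2.resize(b,None,fx=7,fy=7,interpolation=2)
cv2.imwrite('pics/z13.png',np.hstack([a[:,:400],b[:350,:400]]))
for n in 'st':
    d=cv2.absdiff(cv2.imread(f'pics/{n}0.png'),cv2.imread(f'pics/{n}13.png')).max(2);cv2.imwrite(f'pics/d{n}.png',np.clip(d*3,0,255))
d=cv2.absdiff(cv2.imread('pics/s6.png'),cv2.imread('pics/s13.png')).max(2);print('bin region diff',d[110:165,265:310].max(),d[110:165,265:310].mean(), 'noise',d[200:260,100:160].mean())"
```

```text
time_s: 28.38
ee_pos: [525.2, 199.0, 209.4]
ee_rot: [-179.8, 0.0, 101.7]
force: [-0.1, 1.1, 0.1]
gripper_width: 0.5
time_s: 29.0
ee_pos: [580.3, -60.7, 294.2]
ee_rot: [179.9, 0.0, 101.7]
force: [0.1, 0.8, 0.3]
gripper_width: 0.1
time_s: 29.25
ee_pos: [580.0, -58.6, 293.8]
ee_rot: [180.0, -0.0, 101.7]
force: [-0.2, 0.3, 0.3]
gripper_width: 0.4
29.35 [580.01 -57.59 294.03] [ 1.7997e+02 -2.0000e-02  1.0183e+02] F [0.87 1.1  0.54] T [-0.06  0.08  0.03] w 0.7
bin region diff 139 6.640808080808081 noise 7.136111111111111
```

View pics/z13.png

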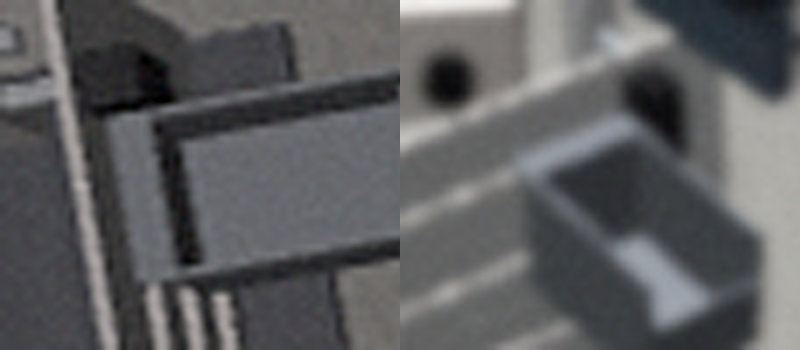

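View pics/s13.png

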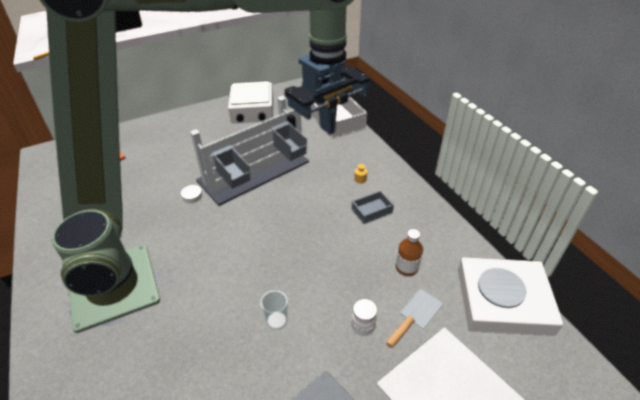

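View pics/ds.png

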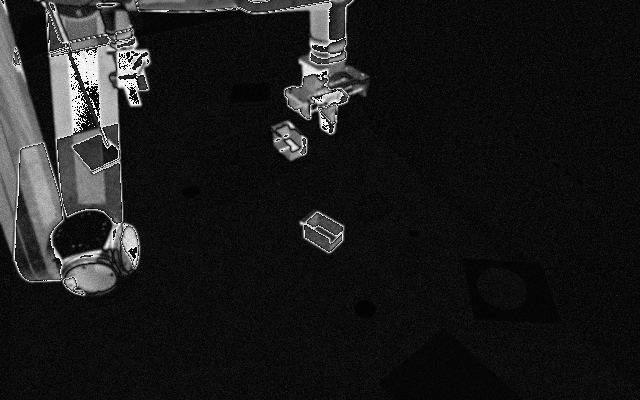

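```bash
python3 -c "
from workcell import env
print(env.job_done())"
```

```text
the job is handed in; nothing more can be done
None
```

The bin hangs upright from the top rail with its lip fully home and touching the black end stop. I handed the job in at about 29 s of the 51 s allowed, with the gripper clear of everything.

- **Finding the panel:** I gripped the bin at 10 N and moved the lip against the sheet above the rail. It touched at about 5.6 N, within half a millimetre of the camera estimate, with the panel about 1.5–2 mm behind foremost.
- **Hanging it:** I backed off about 1.5 mm and lowered the bin. It met no resistance until its weight came onto the rail, at the expected height. I then slid it to the stop, pressing with about 4–5 N, and released it.
- **Stop contact check:** I pushed the bin's side with the closed fingers. The force rose at once to about 4 N and the bin did not move in the pictures, so it was already touching.
- **Failed first try:** My first push was too high because the closed fingertips sit about 12 mm above the stated TCP. They passed over the bin's rim without touching anything, so I lifted off and repeated it lower.
- **Final pictures:** The bin hangs like its neighbour, with no visible gap at the stop. In the side view, only the robot and the bin differ from the first picture, so the panel and bystanders have not moved.
- **Small disagreement:** In the top view the bin looks about 1° off the line of the rail. That is near what the picture resolution can show, so I left it.

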